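# Pack the sample crate and add the temperature logger

### The job

Pack the blue shipping crate for dispatch: stand every amber bottle, every white square bottle and both slide boxes upright on the crate's floor, side by side so that all of them and the logger fit. When all of those are in, and not before, lift the orange temperature logger up off its hook and stand it upright on the crate's floor with them. Leave the green-lidded jars and the other things on the bench where they are.

Things in the scene. Friction and masses are not known exactly. Their poses are not given: they have to be found in the camera images.
- crate: Blue open-topped plastic shipping crate, fixed to the bench. Outside 158 (its x) x 172 (its y) x 45 mm high; walls and floor 5 mm thick, so the inside is 148 x 162 mm and 40 mm deep. Origin: centre of its underside; z up.
- crate_in (a point): Centre of the crate's inner floor (5 mm above the bench), axes as the crate: inside reaches 74 mm to either side along x and 81 mm along y.
- amber1: Round amber glass bottle with a paper label and a white cap; may be absent. Body diameter 50 mm, straight to 50 mm height, shoulder to 58 mm, cap diameter 26 mm (29 mm rim at the very foot) from 58 to 82 mm height. About 0.16 kg. Origin: centre of its underside, z up to the cap.
- amber2: Round amber glass bottle with a paper label and a white cap; may be absent. Body diameter 50 mm, straight to 50 mm height, shoulder to 58 mm, cap diameter 26 mm (29 mm rim at the very foot) from 58 to 82 mm height. About 0.16 kg. Origin: centre of its underside, z up to the cap.
- amber3: Round amber glass bottle with a paper label and a white cap; may be absent. Body diameter 50 mm, straight to 50 mm height, shoulder to 58 mm, cap diameter 26 mm (29 mm rim at the very foot) from 58 to 82 mm height. About 0.16 kg. Origin: centre of its underside, z up to the cap.
- square1: Square white plastic bottle with a yellow label and a red cap; may be absent. Body 46 x 46 mm (sides along its x and y) up to 56 mm height, round cap diameter 26 mm from 56 to 82 mm height. About 0.15 kg. Origin: centre of its underside, z up to the cap.
- square2: Square white plastic bottle with a yellow label and a red cap; may be absent. Body 46 x 46 mm (sides along its x and y) up to 56 mm height, round cap diameter 26 mm from 56 to 82 mm height. About 0.15 kg. Origin: centre of its underside, z up to the cap.
- slides1: Slide box: grey block with a dark foot and a black lid, 36 mm (its x) x 76 mm (its y) x 56 mm high, with a black grip ridge on top, 14 mm (x) x 44 mm (y), from 56 to 80 mm height. 0.13 to 0.25 kg. Origin: centre of its underside, z up.
- slides2: Slide box: grey block with a dark foot and a black lid, 36 mm (its x) x 76 mm (its y) x 56 mm high, with a black grip ridge on top, 14 mm (x) x 44 mm (y), from 56 to 80 mm height. 0.13 to 0.25 kg. Origin: centre of its underside, z up.
- logger: Temperature logger, hung on the hook: orange body 22 (its x) x 44 (y) x 50 mm high; on it a white neck 16 (x) x 28 (y) mm, 50 to 75 mm up; on that a rigid white loop 6 mm thick (x), 28 mm wide (y), up to 111 mm, its opening 18 mm wide (y), 75 to 106 mm up; the hook bar passes through it along x. 0.10 kg. Stands on its underside. Origin: centre of underside, z up.
- stand: Fixed steel hook stand: foot 110 x 90 x 14 mm, post at its origin, 150 mm high. From the post top a flat bar 10 mm wide, 5 mm thick runs 93 mm level towards the stand's own -x, upper face at 150 mm; its end (5 mm thick) turns up to 160 mm. Origin: centre of the foot's underside, z up.
- hook_seat (a point): Point on the upper face of the hook bar, 60 mm from the post towards the stand's -x, where the logger's loop rests; axes as the stand.
- jar1: Bystander, not to be packed: clear specimen jar with a wide green lid, diameter 50 mm, 62 mm high, standing among the things to pack. Origin: centre of its underside.
- jar2: Bystander, not to be packed: clear specimen jar with a wide green lid, diameter 50 mm, 62 mm high, standing among the things to pack. Origin: centre of its underside.
- wash_bottle: Bystander: white wash bottle with a red cap, diameter 64 mm, 150 mm high. Origin: centre of its underside.
- beaker: Bystander: empty glass beaker, diameter 72 mm, 90 mm high. Origin: centre of its underside.
- petri: Bystander: stack of clear petri dishes, diameter 60 mm, 30 mm high. Origin: centre of its underside.

How it is judged:
By the outcome, as a careful person would: the job done as asked, in the order asked, and still so for the second after the job is handed in, with the robot touching nothing.
Of amber1, amber2, amber3, square1, square2 only 3 to 5 are there at a start; the rules pass over those that are not, and their reading is None.
At some moment in a run one of amber1, amber2, amber3, square1, square2, slides1, slides2 may be knocked a few centimetres aside while the robot is not near it.
It also fails if it takes over 210 s, if anything falls off the work surface, if the arm or the gripper's body presses on something with over 40 N, if the wrist force passes 120 N, or if a joint passes its speed limit or range.

### The arm

A 7-joint arm with a two-finger parallel gripper is mounted at the origin on the work surface. World frame = base frame: x ahead of the robot, y to its left, z up, the work surface at z = 0. Lengths are in m, angles in rad, forces in N, time in s.
With the tool pointing down it reaches from about 0.4 to 0.85 m from the base axis. Payload 4.5 kg.
Tool frame: the origin (TCP) lies on the centre line of the jaws, within the pads' length; the fingertips stand 22 mm ahead of it and the grasp point (between the pads) lies 3 mm ahead of it; z points along the fingers, y is the line along which they close (so a half turn about z gives the same grasp; the last joint's range is limited). The gripper opens to 85 mm and grips with 20 to 120 N. Pads are 22 mm wide; open, the fingers measure 114 mm over their backs; the gripper's body (76 mm by 85 mm) begins 54 mm behind the grasp point. The pads swing forward as they close: fully open they stand 13 mm farther back than shut.
Start: joints at [1.153, 0.689, -0.195, 1.565, 0.157, 0.902, -0.215], TCP at [0.273, -0.562, 0.253] pointing down, gripper open.
Joint ranges: [-3.01, 3.01], [-0.46, 2.08], [-1.47, 1.51], [0.13, 2.56], [-1, 4.14], [0.04, 2.09], [-2.66, 2.66]. Speed limits (rad/s): [2.57, 2.57, 3.14, 3.14, 3.14, 3.14, 3.14].

### API

Orientations are given as a unit quaternion [x, y, z, w].
In Python, from rig import * gives the robot as it stands.
- The arm moves only by the tool step_arm, never from a script. Its argument "increments" is one flat list of numbers, 7 for each row, row after row: the shift along the world's x, y, z in units of 50 mm (1.0 is 50 mm), then the turn, a rotation vector about the world's x, y, z in units of 8 degrees (1.0 is 8 degrees), then the opening, from 0 (shut) to 1 (fully open). In form: [x, y, z, wx, wy, wz, grip, x, y, z, wx, wy, wz, grip, ...]. A call has exactly 10 rows; each row is the pose to reach, as a shift and turn from the pose commanded when the call began; what a row does not reach only later rows make up. A row lasts 1/10 s, in which the tool goes at most 50 mm and 8.59 degrees, less where a joint would pass 70% of its speed; a pose out of reach is approached as far as the arm can. A call with a gripper value outside its range is refused whole. The fingers move at their own pace and stop on an object; the grip force is fixed at half the most. Time passes only in rows, so rows that repeat a pose let the fingers close, or fill a call up. It gives the time, the measured TCP pose, the force, the opening and the grip force at its end, in the units of the state.
- observe(): the state, without advancing time (a new reading comes with each control period).
- read_camera(name): name is "side" or "top" or "wrist"; returns a dict with "color" (384x512x3 uint8, red, green, blue), "camera_matrix" (3x3 intrinsics, pixels), "dist_coeffs" ([k1, k2, p1, p2, k3] as OpenCV has them; the pictures are not rectified), "xyz" and "orientation" of the camera in the world; the wrist camera has in their place "T_tool_cam" (4x4, takes a point from camera to tool coordinates, whose origin is the TCP and whose axes are the flange's). Camera axes: x right, y down, z forward; pixel columns grow to the right and rows downward; lengths in m; the calibration is good to about 2 mm. A picture is of the moment at which its call begins: read the wrist's pose just before it. There is no depth.
- hand_in(): hands the job in; it is judged then, once.
The state is a dict: "time": time; "qpos": joint angles; "joint_vel": joint speeds; "joint_efforts": joint torques, N m; "eef_pos": TCP position; "tcp_rot": TCP orientation; "ft_force": force on the tool from outside, world axes, zero at the start; "torque": the same for the moment, N m; "gripper_width": finger opening in m; "gripper_force": force on a finger pad.
Only numpy, scipy, OpenCV 4.12 (cv2) and the standard library are available. Lean on these libraries where they do the work, as an engineer would, in place of code of your own. Each camera call takes 0.05 s, during which the arm holds its last target. There are 200 camera calls.

## Working session

There is one attempt and no reset: what is moved stays moved. The work goes in short steps, Python scripts to look and compute and a tool call to move; the robot and the scene stay as the last step left them, time stands still between calls to the robot, and variables do not carry over. Pictures are saved under pics/ and viewed, at most 14 in all, crops included, and the job is handed in when it is done.

Besides the shell and the picture viewer there is one more tool, called after "Emit:" by a JSON object that holds its "method" and its "body", one argument or row to a line. step_arm: Moves the arm, as the interface text tells. Its arguments: {"type":"object","properties":{"increments":{"type":"array"}},"required":["increments"]}

```bash
ls; mkdir -p pics; python3 - <<'E'
from rig import *
import cv2
s=observe();print({k:s[k] for k in('time','eef_pos','tcp_rot','gripper_width')})
for n in('top','side'):
    r=read_camera(n);cv2.imwrite(f'pics/{n}0.png',cv2.resize(r['color'][:,:,::-1],(800,600)))
    print(n,r['camera_matrix'],r['dist_coeffs'],r['xyz'],r['orientation'])
r=read_camera('wrist');print(r['T_tool_cam'],r['camera_matrix'])
E
```

```text
pics
{'time': 0.0, 'eef_pos': array([ 0.27255191, -0.56175424,  0.25246303]), 'tcp_rot': array([ 9.74581775e-01,  2.24030103e-01, -2.75090117e-04, -8.94663242e-04]), 'gripper_width': 0.0855142060870279}
top [[454.55535654   0.         262.99031099]
 [  0.         454.55535654 194.35678469]
 [  0.           0.           1.        ]] [-0.01297607  0.          0.          0.          0.        ] [ 0.3432409  -0.01411535  1.34972229] [ 0.71538548 -0.6954567   0.05325387 -0.04156462]
side [[364.0480547    0.         251.79087286]
 [  0.         364.0480547  192.08992167]
 [  0.           0.           1.        ]] [-0.0890836  0.         0.         0.         0.       ] [0.49130939 0.87879826 0.80227159] [-6.95679348e-03  8.94344168e-01 -4.47324966e-01 -6.97352738e-04]
[[-2.87659984e-04 -9.50666788e-01 -3.10213757e-01  8.03275203e-02]
 [ 9.99999494e-01 -5.72438149e-04  8.26972025e-04  4.59716011e-04]
 [-9.63753028e-04 -3.10213362e-01  9.50666472e-01 -1.18626802e-01]
 [ 0.00000000e+00  0.00000000e+00  0.00000000e+00  1.00000000e+00]] [[340.14017086   0.         253.57773995]
 [  0.         340.14017086 193.16342944]
 [  0.           0.           1.        ]]
```

View pics/top0.png

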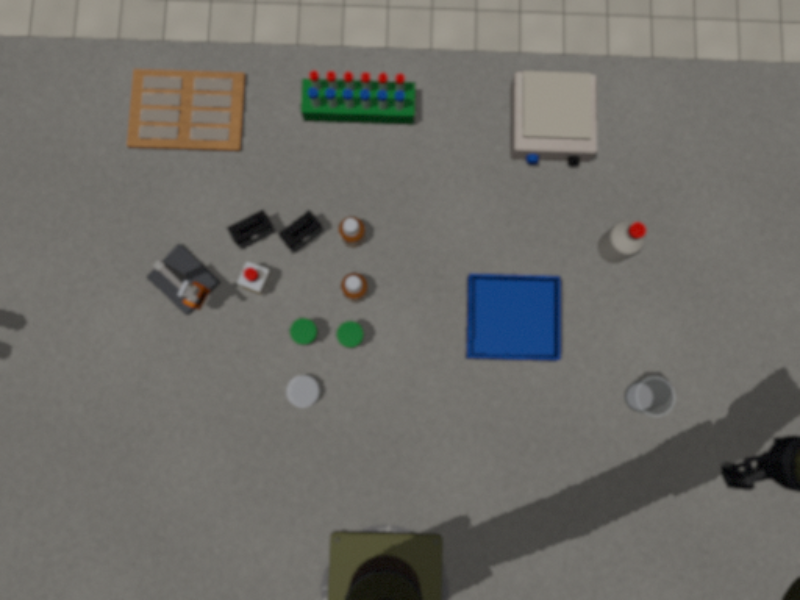

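View pics/side0.png

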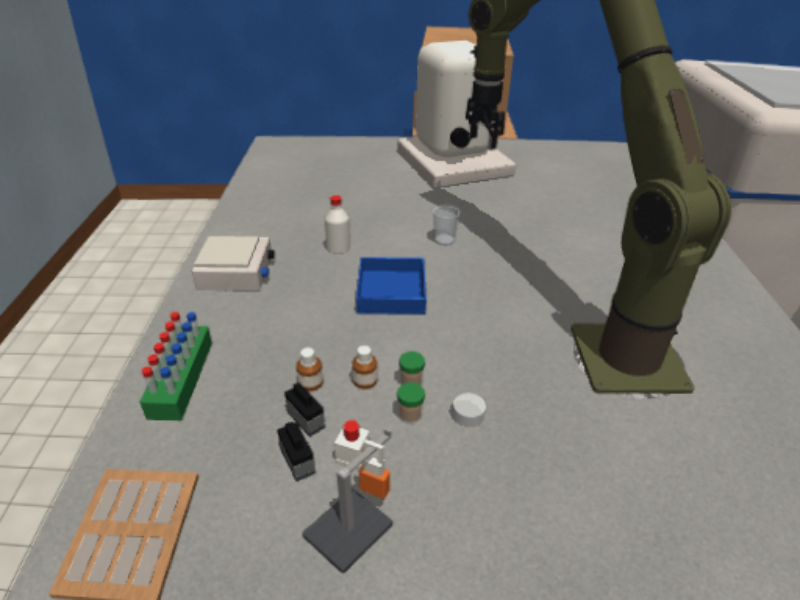

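Top view shows two ambers (352,230 and 354,287 in the 800x600 picture), one square (253,277), slide boxes (251,229 and 301,231), jars (304,331 and 350,334), the crate (514,317) and the hook stand (185,280). The side view agrees: 3 bottles, 2 slide boxes, and the logger hanging on its hook.

```bash
cat > h.py <<'E'
from rig import *
import numpy as np, cv2
from scipy.spatial.transform import Rotation as R
def cam(n):
    s=observe(); r=read_camera(n)
    if n=='wrist':
        T=np.eye(4);T[:3,:3]=R.from_quat(s['tcp_rot']).as_matrix();T[:3,3]=s['eef_pos'];T=T@np.array(r['T_tool_cam'])
    else:
        T=np.eye(4);T[:3,:3]=R.from_quat(r['orientation']).as_matrix();T[:3,3]=r['xyz']
    r['T']=T; return r
def p2w(r,uv,z):
    p=cv2.undistortPoints(np.float64(uv).reshape(-1,1,2),r['camera_matrix'],np.array(r['dist_coeffs'],float)).reshape(-1,2)
    d=np.c_[p,np.ones(len(p))]@r['T'][:3,:3].T; o=r['T'][:3,3]
    return (o+d*((z-o[2])/d[:,2])[:,None])[:,:2]
def w2p(r,P):
    T=np.linalg.inv(r['T'])
    return cv2.projectPoints(np.float64(P).reshape(-1,1,3),cv2.Rodrigues(T[:3,:3])[0],T[:3,3],r['camera_matrix'],np.array(r['dist_coeffs'],float))[0].reshape(-1,2)
E
python3 - <<'E'
from h import *
r=cam('top');k=.64
for n,u,z in(('a',(351,226),.082),('b',(353,284),.082),('sq',(251,274),.082),('s1',(251,227),.07),('s2',(301,229),.07),('crate',(514,317),.045),('c1',(468,276),.045),('c2',(558,276),.045),('c3',(560,358),.045),('c4',(467,358),.045),('stand',(185,280),0),('logger',(193,293),.09)):
    print(n,p2w(r,np.array(u)*k,z).round(3))
E
```

```text
a [[0.655 0.08 ]]
b [[0.547 0.073]]
sq [[0.56  0.257]]
s1 [[0.65  0.265]]
s2 [[0.649 0.173]]
crate [[ 0.5   -0.225]]
c1 [[ 0.575 -0.138]]
c2 [[ 0.58  -0.307]]
c3 [[ 0.427 -0.311]]
c4 [[ 0.422 -0.139]]
stand [[0.559 0.4  ]]
logger [[0.521 0.357]]
```

Emit:
{"method": "step_arm", "body": {
  "increments": [0.5,0.8,1,0,0,-0.5,1,1,1.6,1,0,0,-1,1,1.5,2.4,1,0,0,-1.5,1,2,3.2,1,0,0,-2,1,2.5,4,1,0,0,-2.5,1,3,4.8,1,0,0,-3,1,3.5,5.6,1,0,0,-3.24,1,4.2,6.5,1,0,0,-3.24,1,4.2,6.5,1,0,0,-3.24,1,4.2,6.5,1,0,0,-3.24,1]
}}

```text
time: 1.2
eef_pos: [0.4841, -0.2351, 0.3032]
tcp_rot: [1.0, 0.002, 0.0, -0.0]
ft_force: [-0.4, -0.5, -0.3]
gripper_width: 0.0855
gripper_force: 0.0
```

```bash
python3 - <<'E'
from h import *
s=observe();print(s['time'],s['eef_pos'],s['tcp_rot'],s['qpos'])
r=cam('wrist');np.save('w1.npy',r,allow_pickle=True)
cv2.imwrite('pics/w1.png',cv2.resize(r['color'][:,:,::-1],(800,600)))
print(w2p(r,[[.5,-.225,.045]])/.64)
E
```

```text
1.2 [ 0.48414639 -0.23510385  0.30317964] [ 9.99997453e-01  2.22365236e-03  1.63519112e-04 -3.50917318e-04] [ 0.41049892  0.50880932 -0.06920011  1.76818572  0.04321905  0.86601265
 -1.24431542]
[[381.81478662 224.30217306]]
```

Emit:
{"method": "step_arm", "body": {
  "increments": [0.2,0.8,0,0,0,0,1,0.4,1.6,0,0,0,0,1,0.6,2.6,0,0,0,0,1,0.8,3.6,0,0,0,0,1,1,4.6,0,0,0,0,1,1.2,5.6,0,0,0,0,1,1.6,6.6,0,0,0,0,1,2,7.6,0,0,0,0,1,2,8.4,0,0,0,0,1,2,8.4,0,0,0,0,1]
}}

```text
time: 2.25
eef_pos: [0.5825, 0.1902, 0.3028]
tcp_rot: [1.0, 0.004, -0.0, -0.003]
ft_force: [0.3, -0.5, -0.3]
gripper_width: 0.0851
gripper_force: 0.0
```

```bash
python3 - <<'E'
from h import *
s=observe();print(s['time'],s['eef_pos'],s['tcp_rot'],s['qpos'])
r=cam('wrist');np.save('w2.npy',r,allow_pickle=True)
cv2.imwrite('pics/w2.png',cv2.resize(r['color'][:,:,::-1],(800,600)))
E
```

```text
2.25 [0.58252462 0.1901953  0.30278168] [ 9.99987980e-01  3.90953364e-03 -2.02269278e-04 -2.95186751e-03] [-0.35436898  0.61453316 -0.05942893  1.54820701  0.03455074  0.97803947
 -1.98516777]
```

View pics/w1.png

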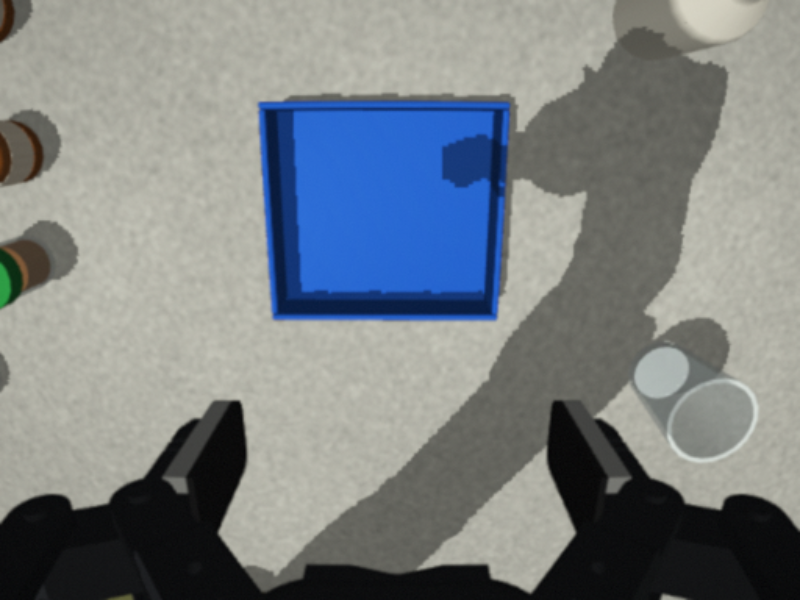

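View pics/w2.png

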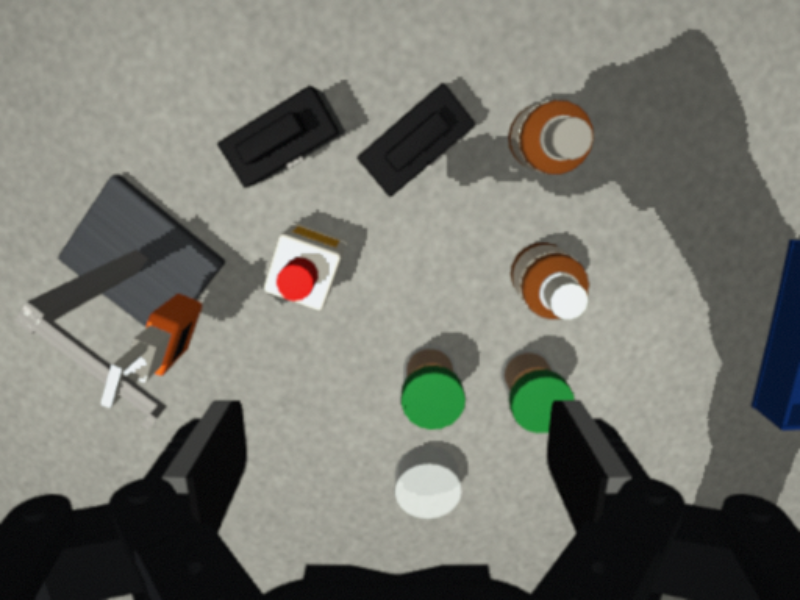

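w1: crate rim corners at about (260,103), (512,97), (497,318), (275,319). w2: amber caps at (572,138) and (569,301), red cap (297,280), slide-box lids around (280,135) and (416,140), and the logger loop at (110,385) on a bar running from (30,310) to (160,408).

```bash
cat >> h.py <<'E'
def comps(m,amin=60):
    return [c for c in cv2.findContours(m.astype(np.uint8),cv2.RETR_EXTERNAL,cv2.CHAIN_APPROX_NONE)[0] if cv2.contourArea(c)>amin]
def rect(r,c,z):
    w=p2w(r,c.reshape(-1,2),z); (cx,cy),(a,b),t=cv2.minAreaRect((w*1000).astype(np.float32))
    if a>b: a,b,t=b,a,t+90
    # t = direction of short side
    return np.round([cx,cy,a,b,(t+90)%180-90],1)
def scan(r,zr=.082):
    c=r['color'].astype(int);R_,G,B=c[...,0],c[...,1],c[...,2];M=c.max(2)
    out=[]
    for n,m,z,lim in(('red',(R_>150)&(G<70),.082,None),('dark',(M<62),.056,(20,60,60,95)),('green',(G>100)&(R_<70),.062,None)):
        for k in comps(m,25):
            q=rect(r,k,z)
            if lim and not(lim[0]<q[2]<lim[1] and lim[2]<q[3]<lim[3]): continue
            if q[2]>12: out.append((n,q,(k.reshape(-1,2).mean(0)/.64).round()))
    return out
E
python3 - <<'E'
from h import *
a=np.load('w1.npy',allow_pickle=True).item();b=np.load('w2.npy',allow_pickle=True).item()
C=p2w(a,np.array([(260,103),(512,97),(497,318),(275,319)])*.64,.045);print(C,C.mean(0))
c=a['color'].astype(int)
for k in comps((c[...,2]>60)&(c[...,0]<c[...,2]*.6),2000):print('crate',rect(a,k,.045))
for o in scan(b):print(*o)
print('caps',p2w(b,np.array([(572,138),(569,301),(297,280)])*.64,.082))
c=b['color'].astype(int);sat=c.max(2)-c.min(2)
for u,v in((366,88),(364,193)):
    print(c[v,u-14:u+18:3].tolist())
print('bar',p2w(b,np.array([(30,310),(160,405)])*.64,.15))
E
```

```text
[[ 0.58276522 -0.14291462]
 [ 0.58714033 -0.31280667]
 [ 0.42936279 -0.31171042]
 [ 0.42786082 -0.14381305]] [ 0.50678229 -0.22781119]
crate [ 5.064e+02 -2.265e+02  1.561e+02  1.704e+02  2.000e-01]
red [5.654e+02 2.584e+02 2.270e+01 2.320e+01 4.000e-01] [294. 282.]
dark [658.3 268.9  37.   78.7  29.6] [281. 136.]
dark [656.6 178.8  35.1  74.7  40.2] [417. 139.]
green [465.9  81.1  40.4  46.9  60.5] [541. 402.]
green [467.1 163.   45.5  46.6   0.5] [432. 400.]
caps [[0.66001094 0.08280952]
 [0.55393704 0.0740284 ]
 [0.5669577  0.25702186]]
[[87, 84, 77], [169, 166, 154], [171, 169, 156], [171, 169, 155], [169, 167, 153], [170, 167, 154], [170, 168, 153], [169, 166, 153], [171, 168, 154], [120, 103, 85], [90, 91, 85]]
[[137, 137, 128], [224, 229, 229], [236, 240, 240], [236, 239, 240], [236, 239, 239], [236, 240, 239], [236, 239, 239], [236, 239, 239], [235, 238, 237], [170, 170, 158], [172, 172, 161]]
bar [[0.56770275 0.39822452]
 [0.509411   0.32908411]]
```

Emit:
{"method": "step_arm", "body": {
  "increments": [0.3,-0.4,-0.2,0,0,1,0.5,0.6,-0.8,-0.4,0,0,2,0.5,0.9,-1.2,-0.8,0,0,3,0.5,1.2,-1.6,-1.2,0,0,4,0.5,1.55,-2.15,-1.6,0,0,5,0.5,1.55,-2.15,-2,0,0,6,0.5,1.55,-2.15,-2.4,0,0,7,0.5,1.55,-2.15,-2.86,0,0,8,0.5,1.55,-2.15,-2.86,0,0,9,0.5,1.55,-2.15,-2.86,0,0,10,0.5]
}}

```text
time: 3.3
eef_pos: [0.6596, 0.0699, 0.1589]
tcp_rot: [0.766, 0.643, -0.002, 0.001]
ft_force: [0.0, -1.3, -0.0]
gripper_width: 0.0425
gripper_force: 0.0
```

```bash
python3 - <<'E'
from h import *
s=observe();print(s['time'],s['eef_pos'],s['tcp_rot'],s['qpos'],R.from_quat(s['tcp_rot']).as_matrix()[:,1])
r=cam('wrist');np.save('w3.npy',r,allow_pickle=True)
cv2.imwrite('pics/w3.png',cv2.resize(r['color'][:,:,::-1],(800,600)))
print(observe()['eef_pos'])
E
```

```text
3.3 [0.65959134 0.06988608 0.15891992] [ 7.65870721e-01  6.42990417e-01 -2.24082210e-03  5.83735967e-04] [ 0.03631297  0.87609908 -0.41478979  1.5111185   0.42924988  0.84931021
 -0.70716968] [ 0.98489768 -0.17312597 -0.00198752]
[0.6599814  0.06984081 0.15938377]
```

View pics/w3.png

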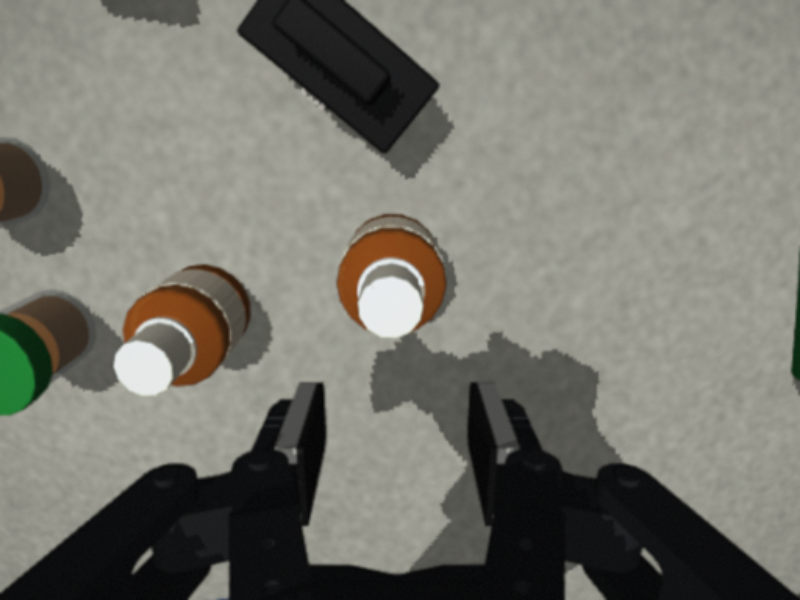

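w3: amber A's cap is at (391,307) and B's at (145,367). The slide box is undisturbed.

```bash
python3 - <<'E'
from h import *
b=np.load('w3.npy',allow_pickle=True).item()
print(p2w(b,np.array([(391,307),(145,367)])*.64,.082),p2w(b,np.array([(338,85),(325,50)])*.64,.056))
E
```

```text
[[0.6607076  0.0831461 ]
 [0.55602288 0.07489155]] [[0.65458802 0.16845523]
 [0.65221056 0.18205076]]
```

Emit:
{"method": "step_arm", "body": {
  "increments": [0,0.26,0,0,0,0,0.5,0,0.26,-0.4,0,0,0,0.5,0,0.26,-0.8,0,0,0,0.5,0,0.26,-1.2,0,0,0,0.5,0,0.26,-1.5,0,0,0,0.5,0,0.26,-1.5,0,0,0,0.5,0,0.26,-1.5,0,0,0,0,0,0.26,-1.5,0,0,0,0,0,0.26,-1.5,0,0,0,0,0,0.26,-1.5,0,0,0,0]
}}

```text
time: 4.35
eef_pos: [0.6609, 0.0883, 0.0862]
tcp_rot: [0.766, 0.642, 0.001, 0.0]
ft_force: [-0.9, 0.6, 2.2]
gripper_width: 0.0238
gripper_force: 59.1
```

Emit:
{"method": "step_arm", "body": {
  "increments": [0,0,0.8,0,0,0,0,0,0,1.8,0,0,0,0,-0.3,-0.7,2.2,0,0,0,0,-0.6,-1.5,2.2,0,0,0,0,-0.95,-2.3,2.2,0,0,0,0,-1.3,-3.1,2.2,0,0,0,0,-1.65,-3.9,2.2,0,0,0,0,-1.98,-4.7,2.2,0,0,0,0,-2.19,-5.18,2.2,0,0,0,0,-2.19,-5.18,2.2,0,0,0,0]
}}

```text
time: 5.35
eef_pos: [0.548, -0.1773, 0.195]
tcp_rot: [0.769, 0.639, -0.003, 0.001]
ft_force: [0.3, -0.3, -2.0]
gripper_width: 0.024
gripper_force: 59.5
```

```bash
python3 - <<'E'
from h import *
r=cam('side')
s=observe();print(s['time'],s['eef_pos'],s['tcp_rot'],s['qpos'],s['gripper_width'],s['ft_force'])
w=cam('wrist')
a=cv2.resize(r['color'][100:292,100:356,::-1],(400,300),interpolation=2);b=cv2.resize(w['color'][:,:,::-1],(400,300))
cv2.imwrite('pics/m1.png',np.hstack([a,b]))
print(observe()['eef_pos'])
E
```

```text
5.4 [ 0.54969301 -0.17376811  0.19534749] [ 7.67867406e-01  6.40608247e-01 -7.68801900e-04  3.61031951e-04] [ 0.49466151  0.73125429 -0.46478986  1.76445933  0.4546145   0.75487567
 -0.38493322] 0.023496094734322792 [-0.38607001  0.26116291 -1.30050895]
[ 0.55081842 -0.1712657   0.19554524]
```

View pics/m1.png

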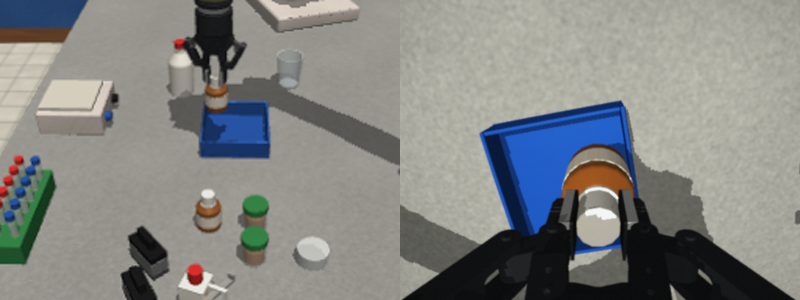

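m1: the bottle hangs upright in the jaws above the crate's +x/+y corner.

Emit:
{"method": "step_arm", "body": {
  "increments": [0,0,-0.7,0,0,0,0,0,0,-1.4,0,0,0,0,0,0,-1.9,0,0,0,0,0,0,-2.07,0,0,0,0,0,0,-2.07,0,0,0,0,0,0,-2.09,0,0,0,0,0,0,-2.09,0,0,0,0.45,0,0,-2.09,0,0,0,0.45,0,0,-2.09,0,0,0,0.45,0,0,-1.6,0,0,0,0.45]
}}

```text
time: 6.45
eef_pos: [0.549, -0.1706, 0.1134]
tcp_rot: [0.766, 0.643, -0.002, -0.002]
ft_force: [-0.1, 1.4, 0.7]
gripper_width: 0.0384
gripper_force: 0.0
```

Emit:
{"method": "step_arm", "body": {
  "increments": [0,0,0.8,0,0,0,0.5,0,0.4,1.6,0,0,0,0.5,0.1,1.4,1.6,0,0,0,0.5,0.1,2.4,1.6,0,0,0,0.5,0.1,3.4,1.4,0,0,0,0.5,0.1,4.4,1.2,0,0,0,0.5,0.1,4.9,1,0,0,0,0.5,0.1,4.9,1,0,0,0,0.5,0.1,4.9,1,0,0,0,0.5,0.1,4.9,1,0,0,0,0.5]
}}

```text
time: 7.45
eef_pos: [0.5561, 0.0724, 0.1655]
tcp_rot: [0.767, 0.642, -0.0, 0.001]
ft_force: [-0.7, 0.6, -0.5]
gripper_width: 0.0425
gripper_force: 0.0
```

```bash
cat >> h.py <<'E'
def whitecaps(r):
    c=r['color'].astype(int); m=(c.min(2)>215)
    return [(rect(r,k,.082),(k.reshape(-1,2).mean(0)/.64).round()) for k in comps(m,80)]
E
python3 - <<'E'
from h import *
s=observe();print(s['time'],s['eef_pos'],s['qpos'].round(2))
r=cam('wrist')
for o in whitecaps(r):print(*o)
for o in scan(r):print(*o)
t=cam('top')
for o in whitecaps(t):print('top',*o)
for o in scan(t):print('top',*o)
np.save('t1.npy',t,allow_pickle=True)
E
```

```text
7.45 [0.55614727 0.07238013 0.16548243] [ 0.02  0.75 -0.4   1.84  0.46  0.65 -0.83]
[553.1  74.9  23.1  23.6  79.8] [386. 329.]
dark [650.7 174.3  47.1  73.8  40.5] [580.  46.]
green [463.4  78.2  46.8  47.3  79.7] [192. 337.]
green [466.5 162.5  47.1  47.4  47.1] [142. 149.]
top red [561.2 259.1  16.9  17.3 -86.8] [250. 273.]
top red [ 664.4 -444.8   23.6   26.4    1.8] [637. 229.]
top dark [649.4 267.2  45.5  74.7  29.3] [251. 229.]
top green [457.4  91.6  14.2  39.9 -87.8] [343. 334.]
top green [462.6 162.7  42.7  42.7 -88.3] [303. 330.]
top green [ 9.109e+02  7.960e+01  6.300e+01  2.118e+02 -3.000e-01] [349. 106.]
```

Emit:
{"method": "step_arm", "body": {
  "increments": [0,0,-0.5,0,0,0,0.5,0,0,-1,0,0,0,0.5,0,0,-1.4,0,0,0,0.5,0,0,-1.6,0,0,0,0.5,0,0,-1.6,0,0,0,0.5,0,0,-1.6,0,0,0,0.5,0,0,-1.6,0,0,0,0,0,0,-1.6,0,0,0,0,0,0,-1.6,0,0,0,0,0,0,-1.6,0,0,0,0]
}}

```text
time: 8.55
eef_pos: [0.5564, 0.0744, 0.0863]
tcp_rot: [0.766, 0.643, 0.001, 0.0]
ft_force: [-1.4, -0.1, 6.7]
gripper_width: 0.0238
gripper_force: 58.5
```

Emit:
{"method": "step_arm", "body": {
  "increments": [0,0,0.9,0,0,0,0,0,-0.4,1.8,0,0,0,0,0,-1.2,2.4,0,0,0,0,0,-2.2,2.4,0,0,0,0,-0.08,-3.2,2.4,0,0,0,0,-0.08,-4.2,2.4,0,0,0,0,-0.08,-5.2,2.4,0,0,0,0,-0.08,-6.2,2.4,0,0,0,0,-0.08,-7.08,2.4,0,0,0,0,-0.08,-7.08,2.4,0,0,0,0]
}}

```text
time: 9.55
eef_pos: [0.5492, -0.2904, 0.2044]
tcp_rot: [0.77, 0.637, -0.003, 0.002]
ft_force: [-0.5, -0.4, -2.2]
gripper_width: 0.0239
gripper_force: 59.5
```

Emit:
{"method": "step_arm", "body": {
  "increments": [0,0,0,0,0,0,0,0,0,-0.5,0,0,0,0,0,0,-1.2,0,0,0,0,0,0,-1.8,0,0,0,0,0,0,-2.2,0,0,0,0,0,0,-2.29,0,0,0,0,0,0,-2.29,0,0,0,0,0,0,-2.29,0,0,0,0,0,0,-2.29,0,0,0,0.45,0,0,-2.29,0,0,0,0.45]
}}

```text
time: 10.55
eef_pos: [0.5525, -0.2794, 0.0913]
tcp_rot: [0.766, 0.643, 0.0, 0.0]
ft_force: [-0.3, 0.5, 0.9]
gripper_width: 0.0384
gripper_force: 0.0
```

Emit:
{"method": "step_arm", "body": {
  "increments": [0,0,0.8,0,0,0,0.5,0,0.3,1.6,0,0,0,0.5,0,1.2,2.2,0,0,0,0.5,0,2.2,2.2,0,0,0,0.5,0,3.2,2.2,0,0,0,0.5,0.1,4.2,2.2,0,0,0,0.5,0.1,5.2,2.2,0,0,0,0.5,0.2,6.2,2.2,0,0,0,0.5,0.2,7.2,2.2,0,0,0,0.5,0.3,8,2.2,0,0,0,0.5]
}}

```text
time: 11.55
eef_pos: [0.5664, 0.1235, 0.2013]
tcp_rot: [0.766, 0.643, 0.001, -0.0]
ft_force: [-0.5, -0.3, -0.2]
gripper_width: 0.0427
gripper_force: 0.0
```

Emit:
{"method": "step_arm", "body": {
  "increments": [0,0.8,0,0,0,0,0.5,0,1.6,-0.2,0,0,0,0.5,0,2.2,-0.4,0,0,0,0.5,0,2.7,-0.6,0,0,0,0.5,0,2.7,-0.6,0,0,0,0.5,0,2.7,-0.6,0,0,0,0.5,0,2.7,-0.6,0,0,0,0.5,0,2.7,-0.6,0,0,0,0.5,0,2.7,-0.6,0,0,0,0.5,0,2.7,-0.6,0,0,0,0.5]
}}

```text
time: 12.55
eef_pos: [0.5672, 0.2545, 0.1711]
tcp_rot: [0.767, 0.642, 0.0, 0.0]
ft_force: [-0.1, -0.3, 0.2]
gripper_width: 0.0425
gripper_force: 0.0
```

```bash
python3 - <<'E'
from h import *
s=observe();print(s['time'],s['eef_pos'],s['qpos'].round(2))
r=cam('wrist')
for o in scan(r):print(*o)
cv2.imwrite('pics/w4.png',cv2.resize(r['color'][:,:,::-1],(800,600)));np.save('w4.npy',r,allow_pickle=True)
E
```

```text
12.55 [0.56721524 0.25449902 0.17108361] [-0.28  0.81 -0.4   1.64  0.41  0.77 -1.04]
red [564.5 261.6  23.4  24.  -10.1] [385. 313.]
dark [653.2 276.8  37.9  82.6  29.4] [560. 215.]
```

View pics/w4.png

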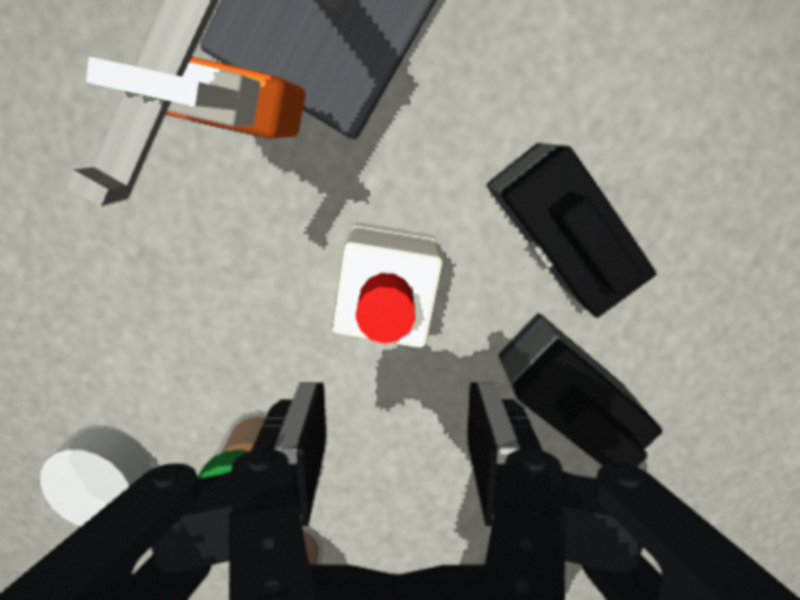

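w4: square bottle with its cap at (385,312), turned about -17° in the world, clear of the hook bar's end at (105,190).

Emit:
{"method": "step_arm", "body": {
  "increments": [-0.04,0.08,-0.4,0,0,0,0.5,-0.04,0.08,-0.9,0,0,0,0.5,-0.04,0.08,-1.4,0,0,0,0.5,-0.04,0.08,-1.71,0,0,0,0.5,-0.04,0.08,-1.71,0,0,0,0.5,-0.04,0.08,-1.71,0,0,0,0.5,-0.04,0.08,-1.71,0,0,0,0,-0.04,0.08,-1.71,0,0,0,0,-0.04,0.08,-1.71,0,0,0,0,-0.04,0.08,-1.71,0,0,0,0]
}}

```text
time: 13.6
eef_pos: [0.5655, 0.2599, 0.0867]
tcp_rot: [0.766, 0.643, 0.001, 0.0]
ft_force: [-1.5, -0.0, 6.7]
gripper_width: 0.0239
gripper_force: 58.7
```

Emit:
{"method": "step_arm", "body": {
  "increments": [0,0,0.8,0,0,0,0,0,0,1.7,0,0,0,0,0,-0.5,2.4,0,0,0,0,-0.2,-1.4,2.4,0,0,0,0,-0.4,-2.3,2.4,0,0,0.4,0,-0.6,-3.2,2.4,0,0,0.8,0,-0.8,-4.1,2.4,0,0,1.2,0,-1,-5,2.4,0,0,1.6,0,-1.2,-5.9,2.4,0,0,2.1,0,-1.4,-6.8,2.4,0,0,2.1,0]
}}

```text
time: 14.6
eef_pos: [0.4943, -0.0829, 0.2055]
tcp_rot: [0.664, 0.748, 0.0, 0.0]
ft_force: [0.7, -0.5, -1.0]
gripper_width: 0.024
gripper_force: 59.4
```

Emit:
{"method": "step_arm", "body": {
  "increments": [-0.2,-0.9,0,0,0,0,0,-0.4,-1.8,0,0,0,0,0,-0.64,-2.6,0,0,0,0,0,-0.64,-2.94,0,0,0,0,0,-0.64,-2.94,0,0,0,0,0,-0.64,-2.94,-0.5,0,0,0,0,-0.64,-2.94,-1.2,0,0,0,0,-0.64,-2.94,-1.9,0,0,0,0,-0.64,-2.94,-2.1,0,0,0,0,-0.64,-2.94,-2.1,0,0,0,0]
}}

```text
time: 15.6
eef_pos: [0.4627, -0.2262, 0.0996]
tcp_rot: [0.663, 0.748, -0.0, -0.001]
ft_force: [-0.3, -1.1, -0.8]
gripper_width: 0.0236
gripper_force: 59.3
```

```bash
python3 - <<'E'
from h import *
r=cam('side');w=cam('wrist');s=observe();print(s['eef_pos'],s['gripper_width'])
a=cv2.resize(r['color'][150:270,180:340,::-1],(400,300),interpolation=2);b=cv2.resize(w['color'][:,:,::-1],(400,300))
cv2.imwrite('pics/m2.png',np.hstack([a,b]))
E
```

```text
[ 0.46400125 -0.22716877  0.10142469] 0.02383506466027009
```

View pics/m2.png

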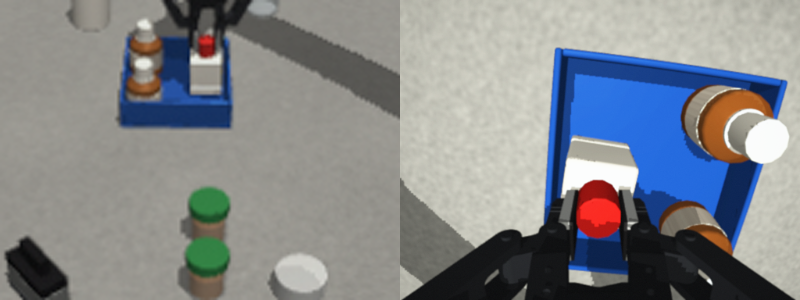

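m2: the two ambers stand upright in the crate, with the square held over its place by the -x wall.

Emit:
{"method": "step_arm", "body": {
  "increments": [0,0,-0.19,0,0,0,0,0,0,-0.19,0,0,0,0,0,0,-0.19,0,0,0,0,0,0,-0.19,0,0,0,0.45,0,0,-0.19,0,0,0,0.45,0,0,-0.19,0,0,0,0.45,0,0,0.4,0,0,0,0.45,0,0,1.2,0,0,0.4,0.45,0.2,0.6,2,0,0,0.8,0.45,0.5,1.4,2,0,0,1.2,0.45]
}}

```text
time: 16.7
eef_pos: [0.4898, -0.16, 0.2043]
tcp_rot: [0.601, 0.799, 0.001, 0.004]
ft_force: [1.7, 0.4, -0.6]
gripper_width: 0.0386
gripper_force: 0.0
```

Emit:
{"method": "step_arm", "body": {
  "increments": [0.3,0.9,0,0,0,0.5,0.5,0.8,1.8,0,0,0,1,0.5,1.3,2.6,0,0,0,1.5,0.5,1.8,3.4,0,0,0,2,0.5,2.3,4.3,0,0,0,2.5,0.5,2.8,5.2,-0.2,0,0,2.9,0.5,3.35,6,-0.4,0,0,2.9,0.5,3.35,6.65,-0.6,0,0,2.9,0.5,3.35,6.65,-0.6,0,0,2.9,0.5,3.35,6.65,-0.6,0,0,2.9,0.5]
}}

```text
time: 17.7
eef_pos: [0.6545, 0.1756, 0.1695]
tcp_rot: [0.425, 0.905, -0.001, -0.001]
ft_force: [0.7, -0.6, 0.2]
gripper_width: 0.0429
gripper_force: 0.0
```

```bash
python3 - <<'E'
from h import *
t=cam('top')
s=observe();print(s['time'],s['eef_pos'],s['qpos'].round(2),R.from_quat(s['tcp_rot']).as_matrix()[:,1])
r=cam('wrist');np.save('w5.npy',r,allow_pickle=True)
for o in scan(r):print(*o)
for o in scan(t):print('t',*o)
g=cv2.convertScaleAbs(r['color'][:,:,::-1],alpha=2.2)
cv2.imwrite('pics/w5.png',cv2.resize(g,(800,600)))
E
```

```text
17.75 [0.65509553 0.1736899  0.16988326] [-0.01  0.93 -0.66  1.45  0.63  0.99 -0.14] [ 0.77088144  0.63697636 -0.00170919]
dark [654.3 181.1  34.9  76.9  40.7] [405. 291.]
dark [653.6 269.9  43.   74.3  29.6] [540. 136.]
green [471.5 165.3  36.9  46.4  30.6] [35. 54.]
t red [ 664.4 -444.8   23.6   26.4    1.8] [637. 229.]
t green [462.5 162.7  42.5  43.  -87.4] [303. 330.]
t green [923.6 -18.7  17.   22.8  80.8] [410.  94.]
t green [ 9.109e+02  7.960e+01  6.300e+01  2.119e+02 -3.000e-01] [349. 106.]
```

View pics/w5.png

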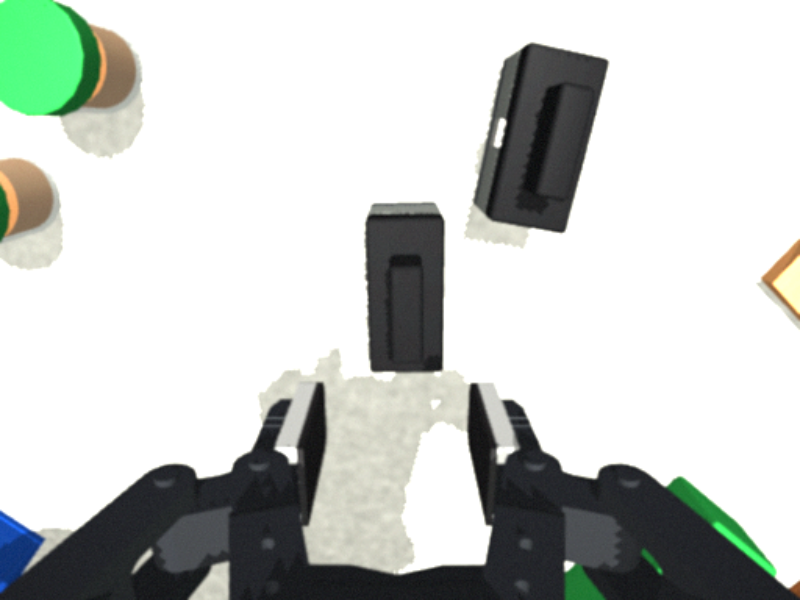

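```bash
python3 - <<'E'
from h import *
b=np.load('w5.npy',allow_pickle=True).item()
print(p2w(b,np.array([(406,314)])*.64,.08),p2w(b,np.array([(406,289.5)])*.64,.056),p2w(b,np.array([(391,265),(423,265),(424,363),(388,363)])*.64,.08))
print(p2w(b,np.array([(572,142)])*.64,.08),p2w(b,np.array([(607,60),(566,232),(490,215),(532,43)])*.64,.056))
E
```

```text
[[0.65517362 0.18062937]] [[0.65328473 0.18346073]] [[0.63705938 0.19286702]
 [0.64701533 0.20110238]
 [0.67544581 0.16843058]
 [0.66353079 0.15857811]]
[[0.65946429 0.27435651]] [[0.65377144 0.31221522]
 [0.69104007 0.24946101]
 [0.65979462 0.2331785 ]
 [0.62567233 0.2964776 ]]
```

w5: slide box S2 is lined up with the jaws, ridge centred at (406,314). S1's ridge is at (572,142).

Emit:
{"method": "step_arm", "body": {
  "increments": [0,0.12,-0.4,0,0,0.1,0.5,0,0.12,-0.9,0,0,0.1,0.5,0,0.12,-1.4,0,0,0.1,0.5,0,0.12,-1.74,0,0,0.1,0.5,0,0.12,-1.74,0,0,0.1,0.5,0,0.12,-1.74,0,0,0.1,0.5,0,0.12,-1.74,0,0,0.1,0,0,0.12,-1.74,0,0,0.1,0,0,0.12,-1.74,0,0,0.1,0,0,0.12,-1.74,0,0,0.1,0]
}}

```text
time: 18.8
eef_pos: [0.656, 0.1809, 0.0847]
tcp_rot: [0.42, 0.908, 0.001, 0.001]
ft_force: [-1.0, -0.9, 5.7]
gripper_width: 0.0124
gripper_force: 60.3
```

Emit:
{"method": "step_arm", "body": {
  "increments": [0,0,0.8,0,0,0,0,0,0,1.7,0,0,0,0,-0.3,-0.5,2.4,0,0,0.8,0,-0.7,-1.3,2.4,0,0,1.6,0,-1.1,-2.1,2.4,0,0,2.4,0,-1.5,-2.9,2.4,0,0,3.2,0,-1.9,-3.7,2.4,0,0,4,0,-2.3,-4.5,2.4,0,0,4.8,0,-2.7,-5.2,2.4,0,0,5.6,0,-3.1,-6,2.4,0,0,6.2,0]
}}

```text
time: 19.8
eef_pos: [0.4994, -0.1203, 0.2034]
tcp_rot: [-0.002, 1.0, 0.0, 0.0]
ft_force: [0.5, -0.2, -1.5]
gripper_width: 0.0125
gripper_force: 59.4
```

Emit:
{"method": "step_arm", "body": {
  "increments": [-0.3,-0.6,0,0,0,0,0,-0.53,-0.97,0,0,0,0,0,-0.53,-0.97,0,0,0,0,0,-0.53,-0.97,0,0,0,0,0,-0.53,-0.97,-0.5,0,0,0,0,-0.53,-0.97,-1,0,0,0,0,-0.53,-0.97,-1.3,0,0,0,0,-0.53,-0.97,-1.3,0,0,0,0,-0.53,-0.97,-1.3,0,0,0,0,-0.53,-0.97,-1.3,0,0,0,0]
}}

```text
time: 20.8
eef_pos: [0.475, -0.167, 0.1393]
tcp_rot: [-0.0, 1.0, 0.0, 0.001]
ft_force: [0.5, 0.6, -1.3]
gripper_width: 0.0125
gripper_force: 59.4
```

```bash
python3 - <<'E'
from h import *
w=cam('wrist');r=cam('side');s=observe();print(s['time'],s['eef_pos'],s['gripper_width'],R.from_quat(s['tcp_rot']).as_matrix()[:,1],s['qpos'].round(2))
a=cv2.resize(r['color'][150:270,180:340,::-1],(400,300),interpolation=2);b=cv2.resize(w['color'][:,:,::-1],(400,300))
cv2.imwrite('pics/m3.png',np.hstack([a,b]))
E
```

```text
20.9 [ 0.4746629  -0.1675126   0.13925458] 0.01260273073587079 [ 2.13605169e-04  9.99999969e-01 -1.24103131e-04] [ 0.75  0.86 -0.86  2.01  0.98  0.76  0.84]
```

View pics/m3.png

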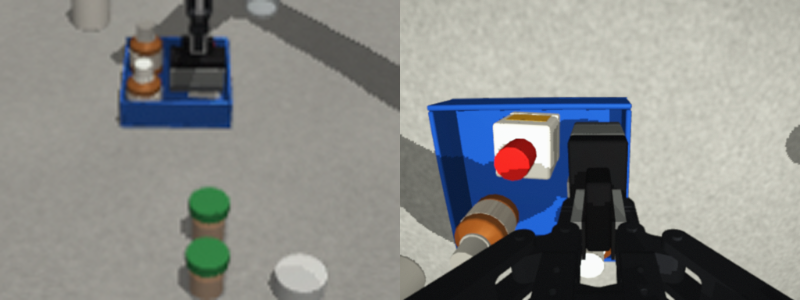

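m3: slide box held above its place at the +y wall, about 3 mm clear; the square is standing well. I shift it 2 mm inward and lower it.

Emit:
{"method": "step_arm", "body": {
  "increments": [0,-0.04,0,0,0,0,0,0,-0.04,-0.2,0,0,0,0,0,-0.04,-0.4,0,0,0,0,0,-0.04,-0.6,0,0,0,0,0,-0.04,-0.8,0,0,0,0,0,-0.04,-0.9,0,0,0,0,0,-0.04,-0.98,0,0,0,0,0,-0.04,-0.98,0,0,0,0,0,-0.04,-0.98,0,0,0,0,0,-0.04,-0.98,0,0,0,0]
}}

```text
time: 21.9
eef_pos: [0.474, -0.1698, 0.0894]
tcp_rot: [0.0, 1.0, 0.0, 0.0]
ft_force: [0.0, -0.7, -0.5]
gripper_width: 0.0127
gripper_force: 59.8
```

Emit:
{"method": "step_arm", "body": {
  "increments": [0,0,0,0,0,0,0.32,0,0,0,0,0,0,0.32,0,0,0,0,0,0,0.32,0,0,0.6,0,0,0,0.32,0,0,1.4,0,0,0,0.32,0,0.4,2.2,0,0,-0.5,0.5,0.3,1.2,2.2,0,0,-1.3,0.5,0.6,2,2.2,0,0,-2.1,0.5,1,2.8,2.2,0,0,-2.9,0.5,1.4,3.6,2.2,0,0,-3.7,0.5]
}}

```text
time: 22.9
eef_pos: [0.5444, 0.0117, 0.1995]
tcp_rot: [0.258, 0.966, -0.0, 0.0]
ft_force: [0.5, -0.3, 0.3]
gripper_width: 0.0425
gripper_force: 0.0
```

Emit:
{"method": "step_arm", "body": {
  "increments": [0.4,0.8,0,0,0,-0.8,0.5,0.8,1.6,0,0,0,-1.6,0.5,1.2,2.5,0,0,0,-2.4,0.5,1.6,3.4,0,0,0,-3.2,0.5,2,4.3,-0.2,0,0,-3.8,0.5,2.3,5,-0.4,0,0,-3.8,0.5,2.3,5.26,-0.6,0,0,-3.8,0.5,2.3,5.26,-0.6,0,0,-3.8,0.5,2.3,5.26,-0.6,0,0,-3.8,0.5,2.3,5.26,-0.6,0,0,-3.8,0.5]
}}

```text
time: 23.9
eef_pos: [0.6595, 0.2703, 0.1698]
tcp_rot: [0.501, 0.865, -0.001, 0.001]
ft_force: [-0.4, 0.1, 0.0]
gripper_width: 0.0431
gripper_force: 0.0
```

```bash
python3 - <<'E'
from h import *
t=cam('top')
s=observe();print(s['time'],s['eef_pos'],s['qpos'].round(2),R.from_quat(s['tcp_rot']).as_matrix()[:,1])
r=cam('wrist');np.save('w6.npy',r,allow_pickle=True)
for o in scan(r):print(*o)
g=cv2.convertScaleAbs(r['color'][:,:,::-1],alpha=1.8)
a=cv2.resize(t['color'][160:250,280:380,::-1],(300,270))
cv2.imwrite('pics/w6.png',np.hstack([g,cv2.copyMakeBorder(a,0,114,0,0,0)][:2])[:,:800])
E
```

```text
23.95 [0.65966992 0.27049059 0.17005664] [-0.18  0.96 -0.6   1.32  0.57  1.03 -0.36] [8.67663568e-01 4.97151762e-01 2.41217395e-04]
dark [656.  276.7  35.2  80.1  29.8] [394. 290.]
dark [594.6 369.4  27.1  92.5 -50.7] [358.  36.]
```

View pics/w6.png

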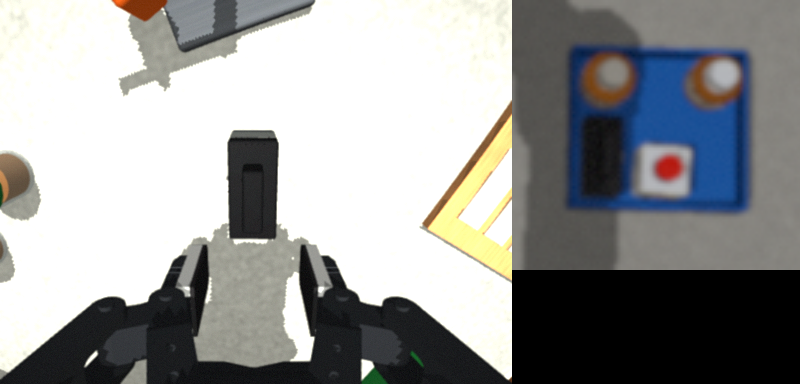

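w6: S1 is aligned with its ridge centred at (253,200). The inset shows the ambers, square and first slide box upright in the crate.

Emit:
{"method": "step_arm", "body": {
  "increments": [-0.04,0.05,-0.4,0,0,0,0.5,-0.04,0.05,-0.9,0,0,0,0.5,-0.04,0.05,-1.4,0,0,0,0.5,-0.04,0.05,-1.72,0,0,0,0.5,-0.04,0.05,-1.72,0,0,0,0.5,-0.04,0.05,-1.72,0,0,0,0.5,-0.04,0.05,-1.72,0,0,0,0,-0.04,0.05,-1.72,0,0,0,0,-0.04,0.05,-1.72,0,0,0,0,-0.04,0.05,-1.72,0,0,0,0]
}}

```text
time: 25.0
eef_pos: [0.6574, 0.276, 0.0849]
tcp_rot: [0.5, 0.866, 0.001, 0.001]
ft_force: [-1.2, -1.4, 6.1]
gripper_width: 0.0125
gripper_force: 60.2
```

Emit:
{"method": "step_arm", "body": {
  "increments": [0,0,0.8,0,0,0,0,0,0,1.7,0,0,0,0,-0.2,-0.5,2.4,0,0,0.8,0,-0.5,-1.4,2.4,0,0,1.6,0,-0.8,-2.3,2.4,0,0,2.4,0,-1.1,-3.2,2.4,0,0,3.2,0,-1.4,-4.1,2.4,0,0,4,0,-1.7,-5,2.4,0,0,4.8,0,-2,-5.9,2.4,0,0,5.6,0,-2.3,-6.8,2.4,0,0,6.4,0]
}}

```text
time: 26.0
eef_pos: [0.541, -0.0663, 0.2033]
tcp_rot: [0.075, 0.997, -0.0, 0.0]
ft_force: [0.8, -0.7, -1.9]
gripper_width: 0.0124
gripper_force: 59.4
```

Emit:
{"method": "step_arm", "body": {
  "increments": [-0.3,-0.9,0,0,0,0.6,0,-0.6,-1.8,0,0,0,1.1,0,-0.9,-2.7,0,0,0,1.1,0,-1.2,-3.6,0,0,0,1.1,0,-1.34,-4.43,0,0,0,1.1,0,-1.34,-4.43,0,0,0,1.1,0,-1.34,-4.43,-0.4,0,0,1.1,0,-1.34,-4.43,-0.9,0,0,1.1,0,-1.34,-4.43,-1.3,0,0,1.1,0,-1.34,-4.43,-1.3,0,0,1.1,0]
}}

```text
time: 27.0
eef_pos: [0.4729, -0.2855, 0.1359]
tcp_rot: [0.0, 1.0, 0.001, -0.003]
ft_force: [-1.3, 0.9, -2.4]
gripper_width: 0.0126
gripper_force: 59.4
```

```bash
python3 - <<'E'
from h import *
w=cam('wrist');t=cam('top');s=observe();print(s['time'],s['eef_pos'],s['gripper_width'],R.from_quat(s['tcp_rot']).as_matrix()[:,1],s['qpos'].round(2))
a=cv2.resize(t['color'][160:250,280:400,::-1],(400,300),interpolation=2);b=cv2.resize(w['color'][:,:,::-1],(400,300))
cv2.imwrite('pics/m4.png',np.hstack([a,b]))
E
```

```text
27.1 [ 0.47510582 -0.28553099  0.13854084] 0.01266284949156295 [3.60415334e-04 9.99999856e-01 3.97486327e-04] [ 0.95  0.91 -0.88  1.86  0.94  0.85  1.15]
```

View pics/m4.png

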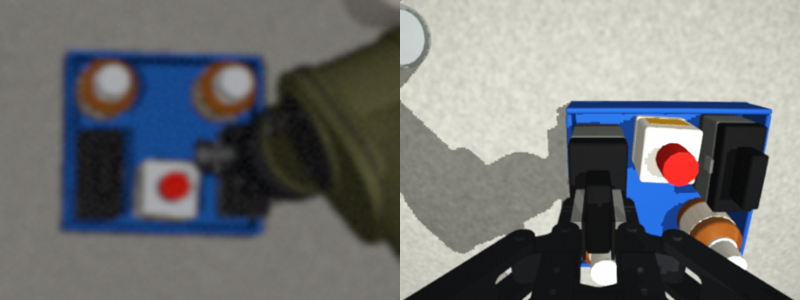

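m4: the second slide box is held over its strip at the -y wall, with the square about 11 mm clear.

Emit:
{"method": "step_arm", "body": {
  "increments": [0,0,0,0,0,0,0,0,0,-0.2,0,0,0,0,0,0,-0.4,0,0,0,0,0,0,-0.6,0,0,0,0,0,0,-0.8,0,0,0,0,0,0,-0.9,0,0,0,0,0,0,-0.98,0,0,0,0,0,0,-0.98,0,0,0,0,0,0,-0.98,0,0,0,0,0,0,-0.98,0,0,0,0]
}}

```text
time: 28.1
eef_pos: [0.475, -0.286, 0.0896]
tcp_rot: [0.0, 1.0, -0.0, 0.0]
ft_force: [-0.7, -0.9, 1.9]
gripper_width: 0.0125
gripper_force: 60.0
```

Emit:
{"method": "step_arm", "body": {
  "increments": [0,0,0,0,0,0,0.32,0,0,0,0,0,0,0.32,0,0,0,0,0,0,0.32,0,0,0.8,0,0,0,0.32,0,0,1.7,0,0,0,0.32,0,0.4,2.6,0,0,-1,0.5,0.1,1.3,3.4,0,0,-2,0.5,0.2,2.2,4.2,0,0,-3,0.5,0.3,3.1,4.2,0,0,-4,0.5,0.4,4,4.2,0,0,-5,0.5]
}}

```text
time: 29.1
eef_pos: [0.4952, -0.0916, 0.301]
tcp_rot: [0.346, 0.938, 0.001, 0.002]
ft_force: [1.0, 0.2, 0.1]
gripper_width: 0.0426
gripper_force: 0.0
```

Emit:
{"method": "step_arm", "body": {
  "increments": [0.07,0.9,0,0,0,-1,0.5,0.14,1.8,0,0,0,-2,0.5,0.21,2.7,0,0,0,-3,0.5,0.28,3.6,0,0,0,-4,0.5,0.35,4.5,0,0,0,-5,0.5,0.42,5.4,0,0,0,-6,0.5,0.49,6.3,0,0,0,-7,0.5,0.56,7.2,0,0,0,-8,0.5,0.63,8.1,0,0,0,-9,0.5,0.69,8.75,0,0,0,-10,0.5]
}}

```text
time: 30.1
eef_pos: [0.5273, 0.3484, 0.2989]
tcp_rot: [0.867, 0.499, 0.0, -0.001]
ft_force: [-0.0, -0.3, -0.4]
gripper_width: 0.0426
gripper_force: 0.0
```

Emit:
{"method": "step_arm", "body": {
  "increments": [0,0,0,0,0,-1,0.5,0,0,0,0,0,-1.25,0.5,0,0,0,0,0,-1.25,0.5,0,0,0,0,0,-1.25,0.5,0,0,0,0,0,-1.25,0.5,0,0,0,0,0,-1.25,0.5,0,0,0,0,0,-1.25,0.5,0,0,0,0,0,-1.25,0.5,0,0,0,0,0,-1.25,0.5,0,0,0,0,0,-1.25,0.5]
}}

```text
time: 31.1
eef_pos: [0.5286, 0.3443, 0.299]
tcp_rot: [0.906, 0.422, 0.0, 0.0]
ft_force: [-0.0, -0.7, -0.7]
gripper_width: 0.0429
gripper_force: 0.0
```

```bash
python3 - <<'E'
from h import *
t=cam('top')
s=observe();print(s['time'],s['eef_pos'],s['qpos'].round(2),R.from_quat(s['tcp_rot']).as_matrix()[:,1])
r=cam('wrist');np.save('w7.npy',r,allow_pickle=True)
a=cv2.resize(t['color'][160:250,280:380,::-1],(288,260))
cv2.imwrite('pics/w7.png',np.hstack([r['color'][:,:,::-1],cv2.copyMakeBorder(a,0,124,0,0,0)]))
E
```

```text
31.15 [0.52855712 0.34432687 0.29894307] [-0.46  0.66 -0.35  1.48  0.25  1.04 -1.57] [ 7.65752936e-01 -6.43134852e-01  5.85832997e-05]
```

View pics/w7.png

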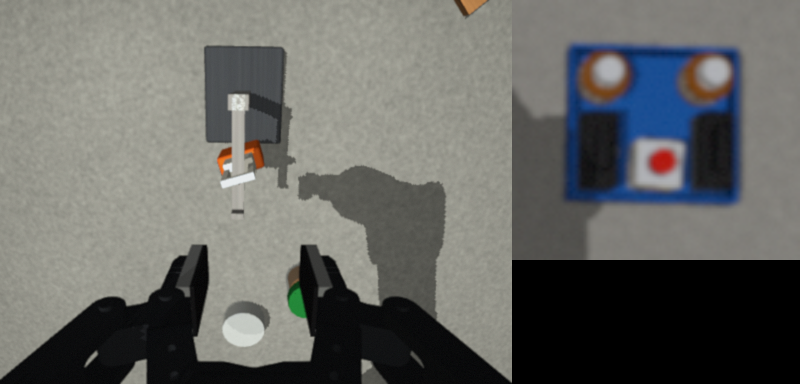

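w7: the logger's loop runs from (220,184) to (254,178), so it is yawed about 11° against the bar; the bar tip is at (237,211) and the post top at (238,101). Inset: all seven items are in the crate.

```bash
python3 - <<'E'
from h import *
r=np.load('w7.npy',allow_pickle=True).item()
cv2.imwrite('pics/w7c.png',cv2.resize(r['color'][85:225,190:300,::-1],(440,560),interpolation=2))
w=p2w(r,[(220,184),(254,178),(237,181)],.155);d=w[1]-w[0];print(w,np.degrees(np.arctan2(d[1],d[0])),np.linalg.norm(d))
w=p2w(r,[(237,211),(238,101)],.155);d=w[1]-w[0];print(w,np.degrees(np.arctan2(d[1],d[0])))
E
```

```text
[[0.50988865 0.36270541]
 [0.53407252 0.34890955]
 [0.52201958 0.35578214]] -29.70290717683016 0.027842145653480678
[[0.50513083 0.33629456]
 [0.56346222 0.40257903]] 48.65171197504004
```

View pics/w7c.png

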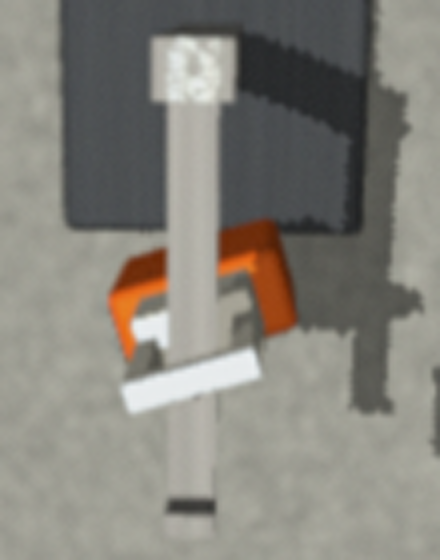

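w7c: the loop's corners put its yaw at about 16° to the bar, centred on the bar, so the closing direction is about -24°. I line up and go down astride the bar.

Emit:
{"method": "step_arm", "body": {
  "increments": [-0.13,0.23,0,0,0,1,0.6,-0.13,0.23,0,0,0,1.95,0.6,-0.13,0.23,0,0,0,1.95,0.6,-0.13,0.23,-0.6,0,0,1.95,0.6,-0.13,0.23,-1.2,0,0,1.95,0.6,-0.13,0.23,-1.8,0,0,1.95,0.6,-0.13,0.23,-2,0,0,1.95,0.6,-0.13,0.23,-2,0,0,1.95,0.6,-0.13,0.23,-2,0,0,1.95,0.6,-0.13,0.23,-2,0,0,1.95,0.6]
}}

```text
time: 32.2
eef_pos: [0.523, 0.3566, 0.2008]
tcp_rot: [0.841, 0.541, 0.002, -0.0]
ft_force: [-0.3, -0.4, 0.6]
gripper_width: 0.0513
gripper_force: 0.0
```

```bash
python3 - <<'E'
from h import *
s=observe();print(s['time'],s['eef_pos'],R.from_quat(s['tcp_rot']).as_matrix()[:,1])
r=cam('wrist');np.save('w8.npy',r,allow_pickle=True)
cv2.imwrite('pics/w8.png',r['color'][:,:,::-1])
print(w2p(r,[[*s['eef_pos'][:2],.155]]))
E
```

```text
32.2 [0.52299394 0.35663963 0.2007636 ] [ 0.91009789 -0.41439039  0.00156062]
[[251.67778249 239.93542923]]
```

View pics/w8.png

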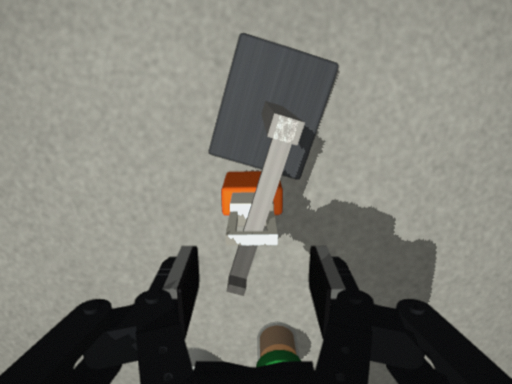

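w8: the loop is centred at (253,239), right where the TCP projects (252,240), and square to the jaws.

Emit:
{"method": "step_arm", "body": {
  "increments": [0,0,-0.4,0,0,0,0.6,0,0,-0.8,0,0,0,0.6,0,0,-1.2,0,0,0,0.6,0,0,-1.47,0,0,0,0.6,0,0,-1.47,0,0,0,0.6,0,0,-1.47,0,0,0,0,0,0,-1.47,0,0,0,0,0,0,-1.47,0,0,0,0,0,0,-1.47,0,0,0,0,0,0,-1.47,0,0,0,0]
}}

```text
time: 33.25
eef_pos: [0.5227, 0.3566, 0.1268]
tcp_rot: [0.841, 0.541, 0.001, -0.0]
ft_force: [-1.6, -0.4, 5.8]
gripper_width: 0.0271
gripper_force: 59.1
```

Emit:
{"method": "step_arm", "body": {
  "increments": [0,0,0.2,0,0,0,0,0,0,0.35,0,0,0,0,0,0,0.35,0,0,-0.6,0,0,0,0.35,0,0,-1.3,0,0,0,0.35,0,0,-1.9,0,0,0,0.35,0,0,-1.9,0,0,0,0.35,0,0,-1.9,0,-0.1,-0.12,0.35,0,0,-1.9,0,-0.2,-0.23,0.35,0,0,-1.9,0,-0.26,-0.3,0.35,0,0,-1.9,0]
}}

```text
time: 34.25
eef_pos: [0.5083, 0.3395, 0.1429]
tcp_rot: [0.905, 0.426, -0.001, 0.0]
ft_force: [-0.3, 0.1, -0.8]
gripper_width: 0.0266
gripper_force: 59.0
```

Emit:
{"method": "step_arm", "body": {
  "increments": [-0.1,-0.12,0,0,0,0,0,-0.2,-0.23,0,0,0,0,0,-0.3,-0.35,0,0,0,0,0,-0.4,-0.46,0,0,0,0,0,-0.52,-0.6,0,0,0,0,0,-0.65,-0.75,0,0,0,0,0,-0.65,-0.75,0,0,0,0,0,-0.65,-0.75,0.3,0,0,0,0,-0.65,-0.75,0.8,0,0,0,0,-0.65,-0.75,1.3,0,0,0,0]
}}

```text
time: 35.25
eef_pos: [0.4765, 0.3034, 0.2085]
tcp_rot: [0.905, 0.426, -0.0, -0.0]
ft_force: [0.4, 0.1, -1.4]
gripper_width: 0.0265
gripper_force: 59.1
```

```bash
python3 - <<'E'
from h import *
t=cam('top');r=cam('side')
s=observe();print(s['time'],s['eef_pos'],s['ft_force'],s['gripper_width'],R.from_quat(s['tcp_rot']).as_matrix()[:,1],s['qpos'].round(2))
a=cv2.resize(t['color'][155:255,280:380,::-1],(400,400),interpolation=2);b=cv2.resize(r['color'][230:384,190:344,::-1],(400,400),interpolation=2)
cv2.imwrite('pics/m5.png',np.hstack([a,b]))
np.save('t5.npy',t,allow_pickle=True)
E
```

```text
35.35 [0.478434   0.30507669 0.21109873] [-0.22278795  0.53093398 -0.20925271] 0.027007555485234758 [ 0.77004994 -0.63798205  0.00141235] [-0.46  0.68 -0.32  1.79  0.3   0.72 -1.63]
```

View pics/m5.png

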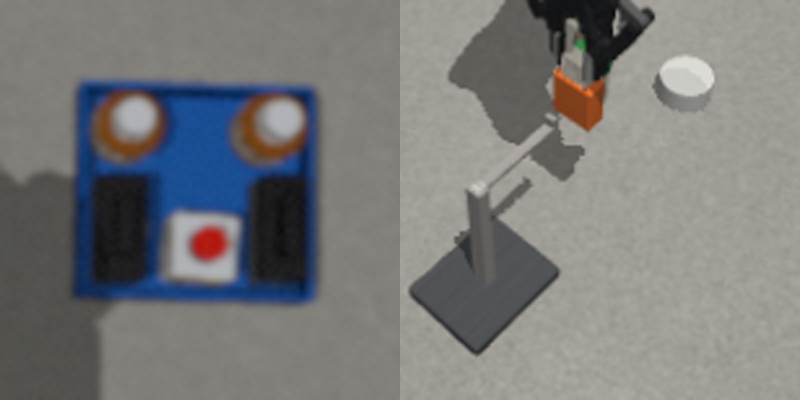

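m5: the logger hangs free of the hook in the jaws, and all seven items still stand in the crate with the middle of the +x side free.

Emit:
{"method": "step_arm", "body": {
  "increments": [0.1,-0.9,0,0,0,0.5,0,0.2,-1.8,0,0,0,1,0,0.3,-2.7,0,0,0,1.5,0,0.4,-3.6,0,0,0,2,0,0.5,-4.5,0,0,0,2.5,0,0.7,-5.4,0,0,0,3,0,0.8,-6.3,0,0,0,3.5,0,0.9,-7.2,0,0,0,4,0,1.1,-8.1,0,0,0,4.5,0,1.28,-9,0,0,0,5,0]
}}

```text
time: 36.35
eef_pos: [0.5405, -0.1487, 0.2072]
tcp_rot: [0.704, 0.71, 0.0, -0.0]
ft_force: [0.7, -0.4, -0.7]
gripper_width: 0.0267
gripper_force: 59.3
```

Emit:
{"method": "step_arm", "body": {
  "increments": [0,-0.8,0,0,0,0,0,0,-1.6,0,0,0,0,0,0,-1.6,0,0,0,0,0,0,-1.6,0,0,0,0,0,0,-1.6,0,0,0,0,0,0,-1.6,0,0,0,0,0,0,-1.6,0,0,0,0,0,0,-1.6,0,0,0,0,0,0,-1.6,0,0,0,0,0,0,-1.6,0,0,0,0,0]
}}

```text
time: 37.35
eef_pos: [0.5406, -0.2266, 0.208]
tcp_rot: [0.705, 0.709, 0.0, 0.0]
ft_force: [-0.4, -0.1, -1.0]
gripper_width: 0.0272
gripper_force: 59.3
```

```bash
python3 - <<'E'
from h import *
s=observe();print(s['time'],s['eef_pos'],s['ft_force'],s['gripper_width'],R.from_quat(s['tcp_rot']).as_matrix()[:,1],s['qpos'].round(2))
r=cam('wrist');np.save('w9.npy',r,allow_pickle=True)
for o in whitecaps(r):print(*o)
for o in scan(r):print(*o)
cv2.imwrite('pics/w9.png',r['color'][:,:,::-1])
E
```

```text
37.35 [ 0.54061826 -0.22657853  0.20801423] [-0.42195766 -0.07851617 -0.99635013] 0.0271718291436574 [9.99977684e-01 6.67954022e-03 1.22039733e-04] [ 0.66  0.75 -0.61  1.72  0.55  0.85 -0.18]
[ 543.3 -296.5   22.8   47.5  -89.6] [400. 421.]
[ 469.9 -220.8   39.9   40.6   -3.2] [256. 281.]
[ 5.508e+02 -1.741e+02  2.570e+01  2.820e+01  5.000e-01] [418. 191.]
red [ 541.8 -245.3   23.7   65.2   89.6] [394. 335.]
red [ 462.7 -228.7   24.    24.6  -49.2] [235. 304.]
dark [ 477.3 -170.9   50.    80.3  -89.7] [261. 176.]
green [ 534.8 -205.5   72.6   75.2  -81.3] [378. 260.]
```

View pics/w9.png

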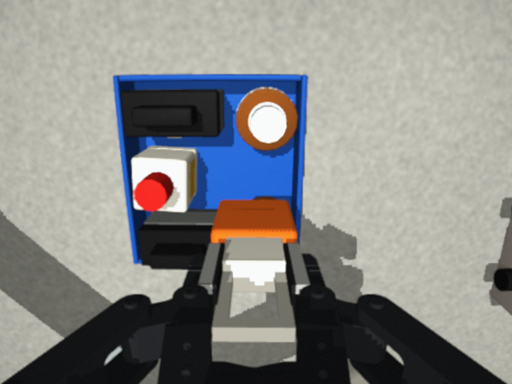

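w9: the logger hangs upright over the gap between the ambers, A's cap at (268,122), with the gap centred at y = -0.227.

Emit:
{"method": "step_arm", "body": {
  "increments": [0,0,-0.6,0,0,0,0,0,0,-1.2,0,0,0,0,0,0,-1.6,0,0,0,0,0,0,-1.9,0,0,0,0,0,0,-2.1,0,0,0,0,0,0,-2.25,0,0,0,0,0,0,-2.36,0,0,0,0,0,0,-2.38,0,0,0,0,0,0,-2.38,0,0,0,0,0,0,-2.38,0,0,0,0]
}}

```text
time: 38.4
eef_pos: [0.541, -0.2268, 0.0895]
tcp_rot: [0.705, 0.709, 0.0, 0.001]
ft_force: [1.0, -0.5, 0.2]
gripper_width: 0.0267
gripper_force: 59.3
```

Emit:
{"method": "step_arm", "body": {
  "increments": [0,0,-0.02,0,0,0,0,0,0,-0.03,0,0,0,0,0,0,-0.03,0,0,0,0,0,0,-0.03,0,0,0,0.45,0,0,-0.03,0,0,0,0.45,0,0,-0.03,0,0,0,0.45,0,0,-0.03,0,0,0,0.45,0,0,0.6,0,0,0,0.45,0,0,1.4,0,0,0,0.45,0,0,2.2,0,0,0,0.45]
}}

```text
time: 39.4
eef_pos: [0.5401, -0.2265, 0.1998]
tcp_rot: [0.705, 0.709, -0.0, -0.001]
ft_force: [1.3, -0.4, 0.6]
gripper_width: 0.0384
gripper_force: 0.0
```

Emit:
{"method": "step_arm", "body": {
  "increments": [0,0,0.6,0,0,0,0.45,-0.2,0,1.4,0,0,0,0.45,-0.4,0.8,2,0,0,0,0.45,-0.6,1.6,2,0,0,0,0.45,-0.8,2.4,2,0,0,0,0.45,-1,3.2,2,0,0,0,0.45,-1.2,4,2,0,0,0,0.45,-1.2,4,2,0,0,0,0.45,-1.2,4,2,0,0,0,0.45,-1.2,4,2,0,0,0,0.45]
}}

```text
time: 40.4
eef_pos: [0.4808, -0.028, 0.2988]
tcp_rot: [0.705, 0.709, -0.0, 0.0]
ft_force: [0.5, -0.1, 0.3]
gripper_width: 0.0384
gripper_force: 0.0
```

```bash
python3 - <<'E'
from h import *
t=cam('top');r=cam('side')
s=observe();print(s['time'],s['eef_pos'],s['ft_force'])
a=cv2.resize(t['color'][155:255,280:380,::-1],(400,400),interpolation=2);b=cv2.resize(r['color'][140:220,210:290,::-1],(400,400),interpolation=2)
cv2.imwrite('pics/m6.png',np.hstack([a,b]))
E
```

```text
40.5 [ 0.48078342 -0.02826332  0.29868812] [ 0.267262   -0.32112247  0.39752852]
```

View pics/m6.png

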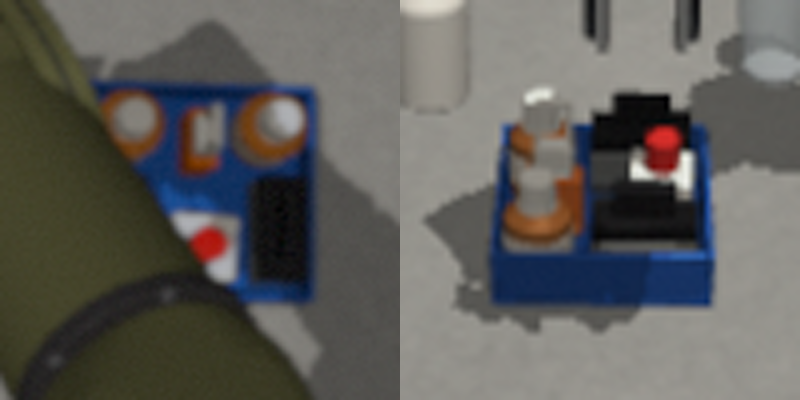

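m6: both ambers, the square, both slide boxes and the logger stand upright in the crate, and the gripper is clear of them.

```bash
python3 -c "
from rig import *
print(hand_in())"
```

```text
the job is handed in; nothing more can be done
None
```

The job is handed in at about 40 s: both ambers, the one square bottle and both slide boxes stand upright in the crate, and the logger was lifted off its hook and placed last; I viewed 18 pictures, over the limit of 14.

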